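# Close and latch a hinged drilling jig

## Robot

A 7-joint arm with a two-finger parallel gripper is mounted at the origin on the work surface. World frame = base frame: x ahead of the robot, y to its left, z up, the work surface at z = 0. Lengths are in m, angles in rad, forces in N, time in s.
With the tool pointing down it reaches from about 0.425 to 0.825 m from the base axis. Payload 3.6 kg.
Tool frame: the origin (TCP) lies where the fingers leave the gripper's body, on its centre line; the fingertips stand 73 mm ahead of it and the grasp point (between the pads) lies 54 mm ahead of it; z points along the fingers, y is the line along which they close (so a half turn about z gives the same grasp; the last joint's range is limited). The gripper opens to 85 mm and grips with 20 to 120 N. Pads are 22 mm wide; open, the fingers measure 114 mm over their backs; the gripper's body (76 mm by 85 mm) begins 54 mm behind the grasp point. The pads swing forward as they close: fully open they stand 13 mm farther back than shut.
Start: joints at [1.204, 0.615, -0.013, 1.423, 0.008, 1.103, -0.04], TCP at [0.217, -0.613, 0.304] pointing down, gripper open.
Joint ranges: [-3.12, 3.12], [-0.3, 2.06], [-1.34, 1.32], [0.26, 2.42], [-1.36, 4.5], [0.01, 1.98], [-2.84, 2.84]. Speed limits (rad/s): [2.79, 2.79, 3.14, 3.14, 3.14, 3.14, 3.14].

## Interface

Orientations are given as a unit quaternion [x, y, z, w].
In Python, from station import arm, snapshot, camera_info, ticket gives the robot as it stands. Calls block until the motion is done:
- arm.movep(position, orientation): joint-space move of the TCP to a pose.
- arm.line_to(position, velocity=0.15, ori=None): straight line of the TCP; ori=None keeps the orientation; velocity is the mean speed in m/s.
- arm.move_j(angles): joint-space move.
- arm.move_gripper(opening, effort=None): opening from 0.0 (shut) to 1.0 (fully open); effort is the grip in N (None keeps the last); returns when the fingers have stopped.
- arm.pause(seconds).
- arm.ik(position, orientation): joint angles nearest the present ones, or None.
- snapshot(name): name is "scene" or "top" or "wrist"; returns the picture (400x640x3 uint8, blue, green, red); there is no depth.
- camera_info(name): a dict with "fx", "fy", "cx", "cy" (pixels), "R" (3x3) and "t" (3): a world point X has camera coordinates R X + t; the wrist camera has in their place "T_tool_cam" (4x4, takes a point from camera to tool coordinates, whose origin is the TCP and whose axes are the flange's). Camera axes: x right, y down, z forward; pixel columns grow to the right and rows downward; lengths in m; the calibration is good to about 2 mm. The wrist camera is an equidistant fisheye: a pixel r from the principal point sees the ray r / f radians off the axis. A picture is of the moment at which its call begins: read the wrist's pose just before it. camera_info takes no time and is no camera call.
A pose or a line that the arm cannot do raises arm.MotionError and nothing moves.
- ticket.finish_job(): hands the job in; it is judged then, once.
Readings, each from a call of its own:
- arm.read_time(): time.
- arm.read_joint_positions(): joint angles.
- arm.read_dq(): joint speeds.
- arm.read_effort(): joint torques, N m.
- arm.read_tool_pos(): TCP position.
- arm.read_eef_rot(): TCP orientation.
- arm.read_ft_force(): force on the tool from outside, world axes, zero at the start.
- arm.read_wrist_torque(): the same for the moment, N m.
- arm.read_opening(): opening from 0.0 (shut) to 1.0 (fully open).
- arm.read_finger_force(): force on a finger pad.
Only numpy, scipy, OpenCV 4.12 (cv2) and the standard library are available. Lean on these libraries where they do the work, as an engineer would, in place of code of your own. Each camera call takes 0.05 s, during which the arm holds its last target. There are 200 camera calls.

## Task

Get the drilling jig ready: flip its hinged metal template leaf over so that it lies fully down on the wooden blank, and then turn the black latch handle clockwise (seen from above) until it clicks past its detent and stays there, with its steel tongue over the edge of the leaf. Let go of everything at the end, and do not shift the tape measure or the wood offcut beside the jig.

Things in the scene. Friction and masses are not known exactly. Their poses are not given: they have to be found in the camera images.
- jig: Drilling jig fixed to the bench. Origin on the bench top, z up. In its frame (mm): white base x -115..115, y -147..123, 18 high; light wood blank 190 x 85 centred at y -8, top at z 36, with an end stop as high at x 97..109; leaf hinge along x at y 50, z 43; vertical latch axis at x 0, y -100, on a turret of radius 24, 46 high, with a small pin block on its -y side, below z 44.
- leaf (a joint): Angle of the hinged leaf, rad: 0 = flat on the blank (closed), 1.57 = upright, 2.3 = stop, leaning back over the jig's +y side. Starts at 1.75 to 2.2. Stiff hinge (0.09 N m friction): it stays where left while steeper than about 0.85 rad; below that it sinks shut slowly by its own weight; it may be pushed down.
- leaf_hinge (a point): Middle of the leaf's hinge axis (jig frame: x 0, y 50, z 43 mm). Its x axis runs along the hinge, its z axis is the leaf's normal.
- leaf_edge (a point): Middle of the leaf's free edge, 114 mm from the hinge axis, at mid thickness. Leaf: aluminium plate, 140 mm along the hinge, 10 mm thick, 0.25 kg, three steel drill bushings. At joint angle a this point is in the jig frame at y = 50 - 114 cos(a), z = 43 + 114 sin(a) mm. Closed, the leaf's top is at z 48 mm.
- latch (a joint): Turn of the latch handle, rad: 0 = unlocked (start), grows clockwise seen from above, 1.4 = locked (stop). Spring detent, hump at 0.7: let go before it, the handle springs back to 0; past it, it snaps on to 1.4 by itself. Resistance about 0.12 N m from the start, fading towards the hump.
- latch_grip (a point): On the latch axis at grip height, 78 mm above the bench. Handle: black bar 66 mm long, 16 thick, from 56 to 88 mm above the bench, centred on the axis. x axis along the bar, the way the tongue points: 2.97 - q rad counter-clockwise from the jig's x axis at joint value q. Steel tongue under the bar: 16 wide, reaches 51 mm from the axis, at 50 to 56 mm; locked, it points to the jig's +y.
- tape: Tape measure, steel and black, 72 x 42 x 66 mm high, origin under its centre; standing on the bench beyond the jig's -y side. Bystander.
- offcut: Dark wood offcut 160 x 50 x 22 mm high, origin under its centre; on the bench beyond the jig's +y side. Bystander.

How it is judged:
On the way, in this order (a step that is already met when the one before it is completed fails the run):
1. the leaf lies fully down on the blank, the latch not yet turned past its detent (value of joint leaf below 0.06 rad and value of joint latch below 0.7 rad), for 0.2 s.
2. the latch has clicked past its detent with the leaf still down (value of joint latch above 1.2 rad and value of joint leaf below 0.06 rad), for 0.2 s.
At the end, for the whole second after the job is handed in: The leaf lies down on the blank (within 0.06 rad of closed) and the latch rests in its locked position (turned more than 1.2 of its 1.4 rad) (all of step 2); the robot touches nothing.
It fails at once if the tape measure or the offcut is shifted by more than 25 mm (distance of any of tape, offcut from where it was at the start of the episode above 0.025 m).
It also fails if it takes over 48 s, if anything falls off the work surface, if the arm or the gripper's body presses on something with over 40 N, if the wrist force passes 120 N, or if a joint passes its speed limit or range.

## Working session

There is one attempt and no reset: what is moved stays moved. The work goes in short steps, each a Python script; the robot and the scene stay as the last script left them, time stands still between calls to the robot, and variables do not carry over. Pictures are saved under pics/ and viewed, at most 10 in all, crops included, and the job is handed in when it is done.

```bash
mkdir -p pics; ls; python3 - <<'E'
from station import arm,snapshot,camera_info
import cv2,numpy as np
for n in("scene","top"):
    cv2.imwrite(f"pics/{n}0.png",snapshot(n)); c=camera_info(n); print(n,{k:np.round(v,4).tolist() for k,v in c.items()})
print(camera_info("wrist"),arm.read_eef_rot(),arm.read_time())
E
```

```text
pics
scene {'fx': 483.4905, 'fy': 483.4905, 'cx': 320.2544, 'cy': 207.5742, 'R': [[0.6238, 0.7816, 0.0044], [0.5524, -0.4368, -0.71], [-0.553, 0.4453, -0.7042]], 't': [-0.3993, -0.2224, 1.4361]}
top {'fx': 488.2401, 'fy': 488.2401, 'cx': 311.7652, 'cy': 202.5571, 'R': [[-0.017, -0.9997, 0.0158], [-0.9858, 0.0141, -0.167], [0.1668, -0.0185, -0.9858]], 't': [0.0595, 0.5746, 1.3]}
{'fx': 309.70691628693146, 'fy': 309.70691628693146, 'cx': 320.48646111908556, 'cy': 205.15991040679185, 'T_tool_cam': array([[-1.21997755e-04, -9.56516555e-01, -2.91678016e-01,
         7.41482563e-02],
       [ 9.99998803e-01, -5.66506886e-04,  1.43951749e-03,
         1.53697558e-03],
       [-1.54215992e-03, -2.91677491e-01,  9.56515480e-01,
        -7.06476468e-02],
       [ 0.00000000e+00,  0.00000000e+00,  0.00000000e+00,
         1.00000000e+00]])} [ 9.85508029e-01  1.69624931e-01 -2.11247570e-04 -1.12399901e-03] 0.1
```

View pics/scene0.png

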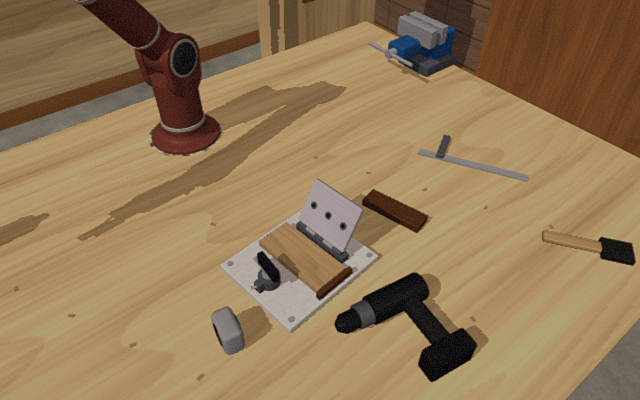

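View pics/top0.png

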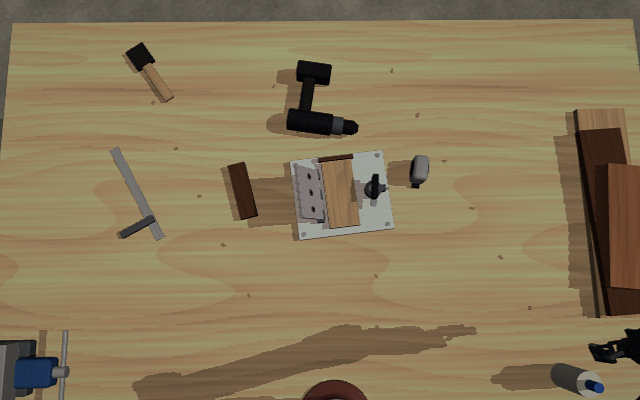

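The scene view shows the jig at (300,265), with the leaf leaning back at (330,215), the latch at (267,270), the tape at (228,330) and the offcut at (395,210). In the top view the base corners are near (291,161), (382,151), (394,229) and (299,240), so jig +y is close to world +y and the end stop is on the far side.

```bash
python3 - <<'E'
import cv2,numpy as np
a=cv2.imread("pics/top0.png")[140:250,220:440]; b=cv2.imread("pics/scene0.png")[165:365,200:435]
a=cv2.resize(a,(792,396),interpolation=cv2.INTER_CUBIC)
cv2.imwrite("pics/topc.png",a)
cv2.imwrite("pics/scenec.png",cv2.resize(b,None,fx=3,fy=3,interpolation=cv2.INTER_CUBIC))
E
```

```text
(no output)
```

View pics/topc.png

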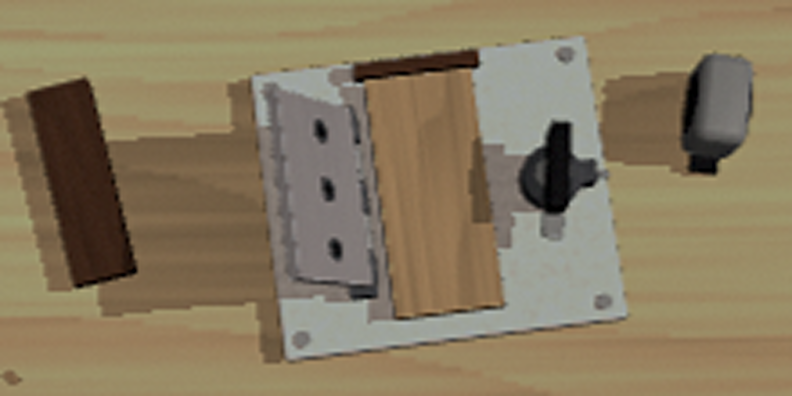

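View pics/scenec.png

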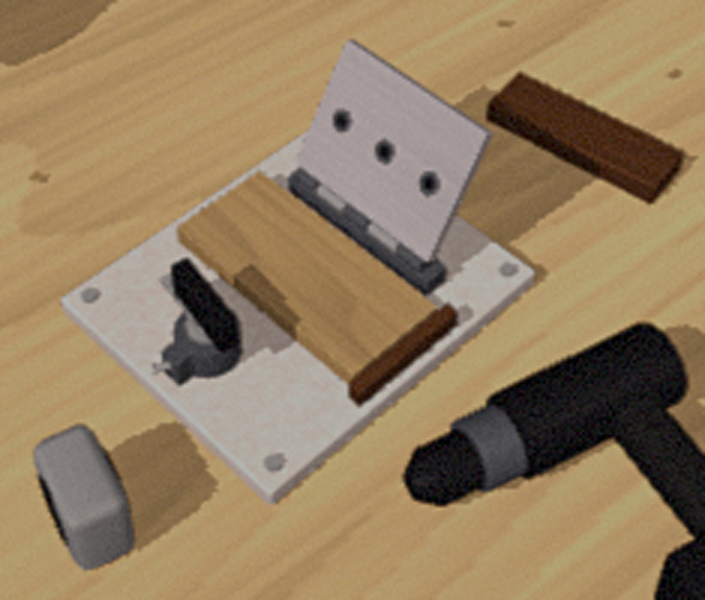

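The top crop shows the base corners at (252,73), (582,37), (628,317) and (288,360), and the bar from (562,122) to (560,212). In the scene crop the leaf's free edge runs from (350,40) to (490,132), and the bar runs from (182,262) to (232,330).

```bash
cat > vis.py <<'E'
import cv2,numpy as np
from station import camera_info
from scipy.spatial.transform import Rotation as Rn
def ray(n,p):
    c=camera_info(n);R=np.array(c["R"]);t=np.array(c["t"])
    return -R.T@t,R.T@np.array([(p[0]-c["cx"])/c["fx"],(p[1]-c["cy"])/c["fy"],1])
def plane(n,p,z):
    o,d=ray(n,p);return o+d*(z-o[2])/d[2]
def tri(p,q):
    P=[]
    for n in("top","scene"):
        c=camera_info(n);K=np.array([[c["fx"],0,c["cx"]],[0,c["fy"],c["cy"]],[0,0,1]]);P.append(K@np.c_[c["R"],c["t"]])
    X=cv2.triangulatePoints(*P,np.array(p,float),np.array(q,float));return X[:3,0]/X[3,0]
T=lambda u,v:(220+(u+.5)/3.6-.5,140+(v+.5)/3.6-.5)
S=lambda u,v:(200+(u+.5)/3-.5,165+(v+.5)/3-.5)
E
cat > meas.py <<'E'
from vis import *
np.set_printoptions(precision=4,suppress=True)
im=cv2.imread("pics/top0.png");hsv=cv2.cvtColor(im,cv2.COLOR_BGR2HSV)
m=((hsv[...,1]<55)&(hsv[...,2]>90)).astype(np.uint8)*255;m[:140]=0;m[250:]=0;m[:,:280]=0;m[:,400:]=0
cs,_=cv2.findContours(m,cv2.RETR_EXTERNAL,cv2.CHAIN_APPROX_NONE)
h=cv2.convexHull(np.vstack([c for c in cs if cv2.contourArea(c)>100]))
q=cv2.approxPolyN(h,4).reshape(-1,2);print("auto corners",q.tolist(),[T(*p) for p in[(252,73),(582,37),(628,317),(288,360)]])
hand=[T(*p) for p in[(252,73),(582,37),(628,317),(288,360)]]
J=np.array([[115,123],[115,-147],[-115,-147],[-115,123]])/1e3
def fit(W):
    W=np.array(W)[:,:2];a=J-J.mean(0);b=W-W.mean(0)
    th=np.arctan2((a[:,0]*b[:,1]-a[:,1]*b[:,0]).sum(),(a*b).sum());c,s=np.cos(th),np.sin(th);R=np.array([[c,-s],[s,c]])
    t=W.mean(0)-R@J.mean(0);return th,t,np.abs(W-(J@R.T+t)).max()
print("hand",fit([plane("top",p,.018) for p in hand]))
q=np.array([q[np.argmin(np.hypot(*(q-p).T))] for p in hand]);print("auto",fit([plane("top",p,.018) for p in q]))
print("tri corners",[tri(a,S(*b)) for a,b in((hand[1],(275,498)),(hand[2],(62,300)),(hand[0],(535,270)))])
th,t,_=fit([plane("top",p,.018) for p in q]);R=np.array([[np.cos(th),-np.sin(th)],[np.sin(th),np.cos(th)]])
jig=lambda X:np.r_[R.T@(X[:2]-t),X[2]]*1000
# leaf free edge corners: scene ray intersected with jig x=+-70 planes
for px,x in(((350,40),-.07),((490,132),.07)):
    o,d=ray("scene",S(*px));oj=jig(o);dj=R.T@d[:2];dj=np.r_[dj,d[2]];P=oj+dj*(x*1000-oj[0])/dj[0]
    print("leaf corner jig",P,"angle",np.arctan2(P[2]-43,50-P[1]),np.hypot(P[2]-43,P[1]-50))
print("leaf tri jig", jig(tri(T(268,88),S(490,132))),jig(tri(T(294,278),S(350,40))))
print("bar ends jig",jig(tri(T(562,122),S(232,315))),jig(tri(T(560,205),S(182,262))))
print("bushing",[jig(tri(T(*a),S(*b))) for a,b in(((320,130),(429,183)),((328,189),(384,151)),((335,248),(342,120)))])
print("tape jig",jig(plane("top",T(722,100),.066)),"offcut",jig(plane("top",T(80,185),.022)))
E
python3 meas.py
```

```text
auto corners [[394, 228], [299, 240], [289, 161], [382, 149]] [(289.6388888888889, 159.91666666666666), (381.30555555555554, 149.91666666666666), (394.08333333333337, 227.69444444444446), (299.6388888888889, 239.63888888888889)]
hand (np.float64(0.10897904694451556), array([ 0.6033, -0.0221]), np.float64(0.0026520052917651804))
auto (np.float64(0.11248943950461739), array([ 0.6027, -0.0217]), np.float64(0.0011449990577622193))
tri corners [array([ 0.7352, -0.1523,  0.0098]), array([ 0.5071, -0.1787,  0.0138]), array([0.7057, 0.1119, 0.0183])]
leaf corner jig [-70.     113.6682 134.3503] angle 2.1794836987423736 111.34862997099437
leaf corner jig [ 70.     113.5953 135.7397] angle 2.171887389502416 112.45004018108179
leaf tri jig [ 72.3204 110.7201 139.4155] [-67.0751 109.9696 138.3741]
bar ends jig [  33.089  -103.1161   90.2263] [-29.     -93.6581  84.3086]
bushing [array([47.3973, 76.2282, 94.1617]), array([ 2.178 , 76.1491, 94.2568]), array([-42.4966,  76.7856,  94.5837])]
tape jig [  37.8222 -234.8751   66.    ] offcut [ 42.9173 265.0715  22.    ]
```

The jig pose is (0.603, −0.022) with yaw 0.112, and two views put the leaf at about 2.15 rad. I'll fold the leaf with the shut fingertips.

```bash
cat > rob.py <<'E'
import numpy as np
from station import arm,snapshot,camera_info,ticket
from scipy.spatial.transform import Rotation as Rn
TH,O=0.1115,np.array([.6028,-.0218,0])
def W(x,y,z): return O+Rn.from_euler('z',TH).apply(np.array([x,y,z])/1e3)
def down(ax):   # tool z down, tool x at world angle ax
    x=np.array([np.cos(ax),np.sin(ax),0]);z=np.array([0,0,-1.]);return Rn.from_matrix(np.c_[x,np.cross(z,x),z]).as_quat()
E
cat > leaf.py <<'E'
from rob import *
import cv2
q=down(TH+np.pi/2); X=22
tip=lambda y,z:W(X,y+11,z+73)     # y,z of the tip's -y lower corner
arm.move_gripper(0.0,20)
arm.movep(tip(150,200),q)
print(arm.read_time(),arm.read_joint_positions())
arm.line_to(tip(150,112),.2)
f0=arm.read_ft_force();print(f0)
arm.line_to(tip(55,115),.1)
print("upright",arm.read_ft_force()-f0,arm.read_time())
for a in np.arange(1.4,.05,-.2):
    r=72+20*(1-a/1.57)
    arm.line_to(tip(50-r*np.cos(a)+5*np.sin(a),43+r*np.sin(a)+5*np.cos(a)),.1)
    print(round(a,2),np.round(arm.read_ft_force()-f0,1))
p=arm.read_tool_pos()
for i in range(14):
    f=arm.read_ft_force()-f0
    if f[2]>8 or p[2]-.073<.044: break
    p=p-[0,0,.0015];arm.line_to(p,.03)
print("end tip z",arm.read_tool_pos()[2]-.073,arm.read_ft_force()-f0,arm.read_time())
cv2.imwrite("pics/scene1.png",cv2.resize(snapshot("scene")[165:365,180:446],None,fx=3,fy=3))
E
python3 leaf.py
```

```text
3.8417 [ 0.05124081  0.65186076 -0.53860373  1.53738426  0.36689637  1.05452877
 -0.47051951]
[-0.24970798 -0.17104684  0.03383295]
upright [ 0.05891402  0.24307548 -0.17893935] 5.5333
1.4 [-0.   0.3 -0.3]
1.2 [0.4 0.1 0.6]
1.0 [ 0.4 -0.  -0. ]
0.8 [-0.3 -0.6  0.6]
0.6 [-0.   0.5 -0.7]
0.4 [-0.1  0.7 -0.3]
0.2 [-0.5  0.6  0. ]
end tip z 0.047679205422461915 [-3.67631516 -0.03449316 11.83407565] 10.9667
```

View pics/scene1.png

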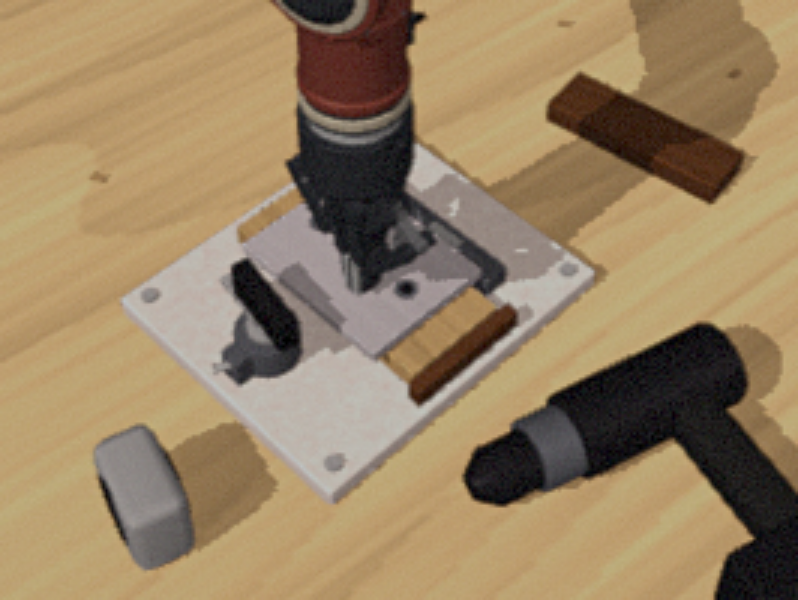

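The leaf lies flat on the blank: the tip is at z 47.7 mm with firm contact and the leaf edge runs at about (375,350). The bar is still at its start angle, about (265,305). Next is the latch.

```bash
cat > latch.py <<'E'
from rob import *
import cv2
p=arm.read_tool_pos(); arm.line_to(p+[0,0,.09],.2)
q=down(TH+2.97); g=W(0,-100,78+54)
arm.move_gripper(1.0)
arm.movep(g+[0,0,.07],q); print(arm.read_joint_positions(),arm.read_time())
img=snapshot("wrist"); cv2.imwrite("pics/wrist1.png",img)
cv2.imwrite("pics/top1.png",cv2.resize(snapshot("top")[140:250,220:440],(792,396)))
E
python3 latch.py
```

```text
[ 0.64396985  0.8433373  -0.89417067  1.59757301  0.72869584  1.06383126
  1.05384374] 13.5833
```

View pics/wrist1.png

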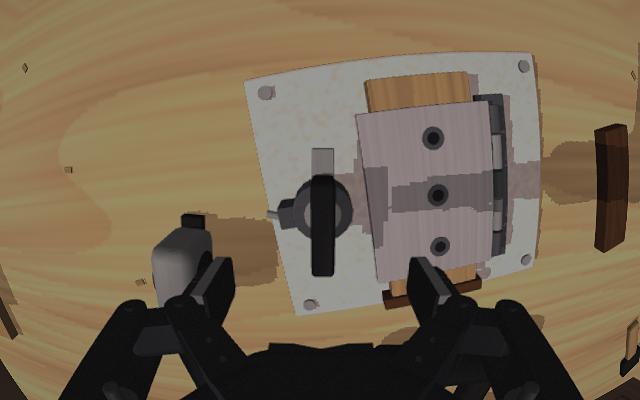

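The bar in the wrist view runs from (323,175) to (323,275), with the tongue at the top at (322,160). The leaf is flat. I'll measure the bar from two wrist heights before gripping.

```bash
cat > bar.py <<'E'
from rob import *
import cv2
def bar():
    p=arm.read_tool_pos();R=Rn.from_quat(arm.read_eef_rot());im=snapshot("wrist");c=camera_info("wrist")
    m=(im.max(2)<38).astype(np.uint8);m[285:]=0;m=cv2.morphologyEx(m,cv2.MORPH_OPEN,np.ones((7,7),np.uint8))
    n,l,s,cen=cv2.connectedComponentsWithStats(m)
    i=min((i for i in range(1,n) if s[i,4]>800),key=lambda i:abs(cen[i][0]-322)+abs(cen[i][1]-225)*.3)
    pts=np.argwhere(l==i)[:,::-1].astype(np.float32);r=cv2.minAreaRect(pts);print("rect",r,s[i])
    u=np.array([r[0][0]-c["cx"],r[0][1]-c["cy"]]);k=np.hypot(*u);a=k/c["fx"]
    d=np.r_[u/k*np.sin(a),np.cos(a)];T=c["T_tool_cam"]
    return p+R.apply(T[:3,3]),R.apply(T[:3,:3]@d)
if __name__=="__main__":
    A=[bar()];p=arm.read_tool_pos();arm.line_to(p+[0,0,-.03],.15);A.append(bar())
    M=sum(np.eye(3)-np.outer(d,d) for o,d in A);b=sum((np.eye(3)-np.outer(d,d))@o for o,d in A);print("tri",np.linalg.solve(M,b))
    for o,d in A: print("z=.088:",o+d*(.088-o[2])/d[2])
    print("expected",W(0,-100,88),arm.read_time())
E
python3 bar.py
```

```text
rect ((322.5, 225.0), (100.0, 25.0), 90.0) [ 310  175   26  101 2380]
rect ((323.0, 235.5), (97.0, 30.0), 90.0) [ 308  187   31   98 2764]
tri [ 0.67232418 -0.12334892 -0.07851433]
z=.088: [ 0.60990025 -0.12070407  0.088     ]
z=.088: [ 0.6038098  -0.12017322  0.088     ]
expected [ 0.61392691 -0.12117903  0.088     ] 14.1333
```

Across the bar the measurement agrees with the jig estimate to within 1 mm. The difference along x comes from the visible end face and from clipping the mask. Gripping and turning next.

```bash
cat > turn.py <<'E'
from rob import *
import cv2
g=W(0,-100,78+54)+[0,.0006,0]
f0=arm.read_ft_force()
arm.line_to(g,.12); print("at grip",arm.read_ft_force()-f0)
arm.move_gripper(0.0,30); print("grip",arm.read_opening(),arm.read_finger_force(),np.round(arm.read_ft_force()-f0,1))
j=np.array(arm.read_joint_positions())
yaw=lambda:(lambda x:np.arctan2(x[1],x[0]))(Rn.from_quat(arm.read_eef_rot()).apply([1,0,0]))
y0=yaw(); s=1
arm.move_j(j+[0,0,0,0,0,0,.06])
if np.angle(np.exp(1j*(yaw()-y0)))>0: s=-1
print("sign",s,y0,yaw(),arm.read_time())
for a in(.3,.6,.85,1.1,1.4):
    arm.move_j(j+[0,0,0,0,0,0,s*a]); f=arm.read_ft_force()-f0
    print(a,np.round(f,1),np.round(arm.read_wrist_torque(),2),arm.read_time())
    if np.linalg.norm(f)>60: print("high force");break
arm.move_gripper(1.0); print("open",arm.read_opening())
arm.line_to(arm.read_tool_pos()+[0,0,.12],.15)
im=snapshot("wrist");cv2.imwrite("pics/wrist2.png",im);cv2.imwrite("pics/scene2.png",snapshot("scene"));print(arm.read_time())
E
python3 turn.py
```

```text
at grip [-1.32345368  0.61011319  0.12151205]
grip 0.18034483301453605 34.76702570915222 [-0.1  2.   1.8]
sign -1 3.082151188136392 3.1371543440361247 15.5
0.3 [-0.6  1.2  0.9] [0.28 0.   0.08] 15.9333
0.6 [ 0.4  1.7 -0.5] [ 0.46 -0.14  0.02] 16.325
0.85 [ 1.5  2.5 -1.1] [ 0.55 -0.31 -0.05] 16.675
1.1 [ 2.6  3.3 -2.5] [ 0.75 -0.54 -0.07] 17.025
1.4 [ 3.2  3.6 -2.7] [ 0.83 -0.64 -0.15] 17.4167
open 0.9997773239562551
19.15
```

View pics/wrist2.png

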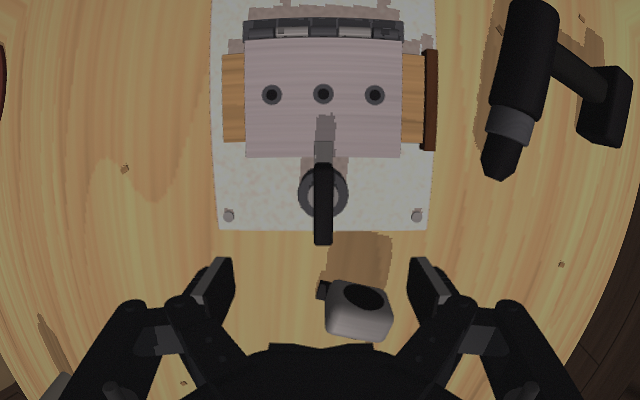

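The bar now points to jig +y, from (323,165) to (323,245). Its tongue at (323,145) lies over the leaf edge at row 157, the leaf is flat, and the tape and offcut are untouched. I'll hand the job in.

```bash
python3 -c "
from station import ticket,arm
arm.pause(0.3);print(ticket.finish_job())"
```

```text
the job is handed in; nothing more can be done
None
```

The leaf is flat on the blank, the latch is turned to its locked position with the tongue over the leaf edge, the gripper is open and clear, and the job is handed in at about 19.5 s; the hand-in call gave no verdict.

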